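Unhook the wide glass press from its holder and set it on the slab

ROBOT

A 7-joint arm with a two-finger parallel gripper is mounted at the origin on the work surface. World frame = base frame: x ahead of the robot, y to its left, z up, the work surface at z = 0. Lengths are in m, angles in rad, forces in N, time in s.
With the tool pointing down it reaches from about 0.4 to 0.75 m from the base axis. Payload 19.5 kg.
Tool frame: the origin (TCP) lies at the very end of the fingers, on their centre line; the grasp point (between the pads) lies ctrl.hold_point_z behind it (ctrl.hold_point_z is the distance from the TCP to the grasp point, in m); z points along the fingers, y is the line along which they close (so a half turn about z gives the same grasp; the last joint's range is limited). The gripper opens to 85 mm and grips with 20 to 120 N. Pads are 22 mm wide; open, the fingers measure 114 mm over their backs; the gripper's body (76 mm by 85 mm) begins 54 mm behind the grasp point. The pads swing forward as they close: fully open they stand 13 mm farther back than shut.
Start: joints at [-1.239, 0.707, -0.028, 1.485, 0.022, 0.951, -0.075], TCP at [0.21, 0.535, 0.198] pointing down, gripper open.
Joint ranges: [-2.71, 2.71], [-0.32, 2.16], [-1.57, 1.52], [0, 2.45], [-1.46, 4.6], [0, 2.02], [-2.83, 2.83]. Speed limits (rad/s): [1.89, 1.89, 2.57, 2.57, 3.01, 3.01, 3.01].

INTERFACE

Orientations are given as a unit quaternion [x, y, z, w].
In Python, from station import ctrl, solver, camera, camera_info, ticket, sensors gives the robot as it stands. Calls block until the motion is done:
- ctrl.move_pose(position, orientation): joint-space move of the TCP to a pose.
- ctrl.servo_line(position, orientation=None, rate=0.15): straight line of the TCP; orientation=None keeps the orientation; rate is the mean speed in m/s.
- ctrl.set_joints(angles): joint-space move.
- ctrl.gripper_to(opening, f_grip=None): finger opening in m; f_grip is the grip in N (None keeps the last); returns when the fingers have stopped.
- ctrl.dwell(seconds).
- solver.ik(position, orientation): joint angles nearest the present ones, or None.
- camera(name): name is "scene" or "top" or "wrist"; returns (picture, depth): 400x640x3 uint8, red, green, blue; 400x640 float32, m along the optical axis (not along the pixel's ray), 0 where there is no reading.
- camera_info(name): a dict with "intrinsics" (3x3 intrinsics, pixels), "extrinsics" (4x4, takes a point from camera to world coordinates). Camera axes: x right, y down, z forward; pixel columns grow to the right and rows downward; lengths in m; the calibration is good to about 2 mm. A picture is of the moment at which its call begins: read the wrist's pose just before it. camera_info takes no time and is no camera call; for the wrist camera it gives the pose at the moment of the call.
A pose or a line that the arm cannot do raises ctrl.IKError and nothing moves.
- ticket.close_job(): hands the job in; it is judged then, once.
Readings, each from a call of its own:
- sensors.read_t(): time.
- sensors.read_joints(): joint angles.
- sensors.read_joint_velocities(): joint speeds.
- sensors.read_joint_torque(): joint torques, N m.
- sensors.read_tcp_pos(): TCP position.
- sensors.read_tcp_rot(): TCP orientation.
- sensors.read_wrist_force(): force on the tool from outside, world axes, zero at the start.
- sensors.read_wrist_torque(): the same for the moment, N m.
- sensors.read_opening(): finger opening in m.
- sensors.read_gripper_force(): force on a finger pad.
Only numpy, scipy, OpenCV 4.12 (cv2) and the standard library are available. Lean on these libraries where they do the work, as an engineer would, in place of code of your own. Each camera call takes 0.05 s, during which the arm holds its last target. There are 200 camera calls.

TASK

Take the wider of the two wooden-handled glass presses out of its bench holder: its tail is hooked under the holder's retaining lip, so tilt it back by lifting its front edge over the front lip, then draw it forwards out from under the retaining lip. Set it down (do not drop it) flat on the steel slab, near the middle and handle up, and leave it there. Leave the narrower press sitting in its own holder.

Things in the scene. Friction and masses are not known exactly. Their poses are not given: they have to be found in the camera images.
- press_grip (a point): Wide press: dark graphite plate 90 (x) x 84 (y) x 10 mm with an upright wooden grip on its middle, a bar 16 mm thick (x), 44 wide (y), its top 76 mm above the plate's underside. This point: middle of the grip, 43 mm above the underside's middle. x to the tail, z up. 0.25 to 0.42 kg. Starts on the holder's floor, axes parallel to the holder's, 3 mm play all round.
- holder: Aluminium tray holding the wide press, fixed; outside 106 (x) x 100 mm. Origin: middle of underside, on bench; x to its back, -x to its front (robot side). Floor 5 mm up; front lip and sides 18 mm above floor. Back retaining lip overhangs 16 mm forwards, 18 mm above floor, over the tail. Level lift jams at 8 mm; tail down, tilt 12 to 24 deg (best 18) frees the front; then 25 to 30 mm forwards frees the tail.
- slab: Bare steel slab 150 x 150 x 12 mm, fixed flat on the bench. Origin: middle of its underside; its top is 12 mm above.
- small_press_grip (a point): Narrow press, to be left alone: like the wide one but its plate is only 48 mm wide (y), in a narrower holder of the same kind. This point: middle of its grip, 43 mm above its underside.

How it is judged:
On the way:
1. the wide press is tilted back by more than 5 degrees while its tail is still under the retaining lip (angle between press_grip's own z axis and vertical above 0.09 rad and x of press_grip in the frame of holder above -0.008 m and horizontal distance between press_grip and holder below 0.035 m and z of press_grip in the frame of holder below 0.08 m), for 0.05 s.
At the end, for the whole second after the job is handed in: The wide press rests flat (within 5 degrees, handle up) on the slab with its middle within 30 mm of the slab's middle, released and still; the narrow press is still in its holder, within 15 mm of where it was (horizontal distance between press_grip and slab below 0.03 m and z of press_grip in the frame of slab between 0.048 and 0.062 m and angle between press_grip's own z axis and vertical below 0.09 rad and linear speed of press below 0.02 m/s and distance of small_press_grip from where it was at the start of the episode below 0.015 m); the robot touches nothing.
It fails at once if the wide press is let go more than 20 mm above the slab (horizontal distance between press_grip and slab below 0.12 m and z of press_grip in the frame of slab above 0.075 m and contact force between the fingers and press below 0.05 N).
It fails at once if the narrow press is moved more than 25 mm (distance of small_press_grip from where it was at the start of the episode above 0.025 m).
It also fails if it takes over 42 s, if anything falls off the work surface, if the arm or the gripper's body presses on something with over 40 N, if the wrist force passes 120 N, or if a joint passes its speed limit or range.

## Working session

There is one attempt and no reset: what is moved stays moved. The work goes in short steps, each a Python script; the robot and the scene stay as the last script left them, time stands still between calls to the robot, and variables do not carry over. Pictures are saved under pics/ and viewed, at most 10 in all, crops included, and the job is handed in when it is done.

```bash
ls; mkdir -p pics
python3 - <<'E'
from station import *
import cv2,numpy as np
print(sensors.read_t(),ctrl.hold_point_z,sensors.read_tcp_rot())
for n in("top","scene"):
    p,d=camera(n);np.savez(f"{n}0.npz",p=p,d=d);cv2.imwrite(f"pics/{n}0.png",p[...,::-1]);i=camera_info(n);print(n,i["intrinsics"],i["extrinsics"])
E
```

```text
pics
0.0 0.0187 [ 1.85795733e-01  9.82588264e-01 -4.93128691e-04 -7.50187279e-05]
top [[429.47152882   0.         318.49714956]
 [  0.         429.47152882 203.61489229]
 [  0.           0.           1.        ]] [[-1.52638787e-02 -9.81272922e-01  1.92016841e-01  3.57973137e-01]
 [-9.99798590e-01  1.24758429e-02 -1.57204834e-02 -5.19559262e-04]
 [ 1.30305127e-02 -1.92218123e-01 -9.81265713e-01  1.01141628e+00]
 [ 0.00000000e+00  0.00000000e+00  0.00000000e+00  1.00000000e+00]]
scene [[432.11767171   0.         318.65281575]
 [  0.         432.11767171 202.97759774]
 [  0.           0.           1.        ]] [[ 0.0764819   0.58638136 -0.80641641  1.28158458]
 [ 0.99698991 -0.05528849  0.05435349 -0.06121975]
 [-0.01271367 -0.80814608 -0.58884487  0.61108291]
 [ 0.          0.          0.          1.        ]]
```

View pics/top0.png

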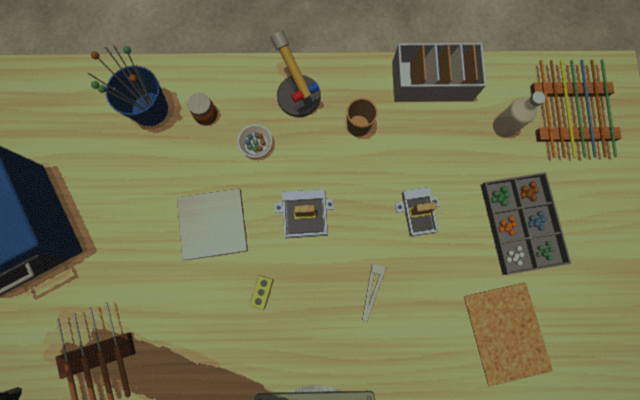

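View pics/scene0.png

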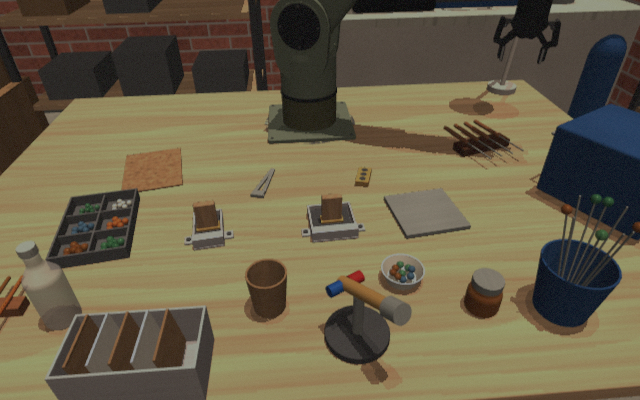

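The top view shows the wide press at about (305,211) in its holder, the slab at (212,223) and the narrow press at (423,209). The scene view agrees, with the wide press at (332,215). Next I'll measure them from the top camera.

```bash
cat > h.py <<'E'
import numpy as np,cv2
def cloud(d,i):
    K,T=i["intrinsics"],i["extrinsics"]
    v,u=np.mgrid[:d.shape[0],:d.shape[1]]
    P=np.stack([(u-K[0,2])/K[0,0]*d,(v-K[1,2])/K[1,1]*d,d],-1)
    return P@T[:3,:3].T+T[:3,3]
def rect(P,m):
    n,l,s,c=cv2.connectedComponentsWithStats(m.astype(np.uint8))
    k=1+np.argmax(s[1:,4]);q=P[l==k]
    r=cv2.minAreaRect((q[:,:2]*1000).astype(np.float32))
    return [np.round(a,1) for a in r],len(q),q[:,2].mean().round(4)
E
python3 - <<'E'
from station import *
from h import *
f=np.load("top0.npz");P=cloud(f["d"],camera_info("top"));z=P[...,2]
print("bench",np.median(z[260:300,200:240]))
def box(u0,v0,u1,v1):
    m=np.zeros(z.shape,bool);m[v0:v1,u0:u1]=1;return m
print("slab",rect(P,box(170,180,255,268)&(z>.006)&(z<.02)))
for n,b in(("wide",box(268,180,340,245)),("small",box(390,180,445,245))):
    print(n,"holder",rect(P,b&(z>.0195)&(z<.03)),"all",rect(P,b&(z>.006)),"grip",rect(P,b&(z>.068)),z[b].max())
E
```

```text
bench 0.000308165338807842
slab ([array([510. , 235.8]), array([150.8, 150.8]), np.float64(7.6)], 4073, np.float64(0.0122))
wide holder ([array([530.6,  17.3]), array([106.5,  99.9]), np.float64(2.9)], 597, np.float64(0.0254)) all ([array([470.4,  19.6]), array([226.6, 116.7]), np.float64(2.9)], 1930, np.float64(0.0311)) grip ([array([448.1,  19.1]), array([ 42.1, 179.6]), np.float64(89.1)], 151, np.float64(0.0987)) 1.011416277447885
small holder ([array([ 531.3, -254.8]), array([106. ,  65.3]), np.float64(7.8)], 496, np.float64(0.0245)) all ([array([ 482.5, -140.9]), array([117.6, 356.3]), np.float64(23.3)], 1315, np.float64(0.0318)) grip ([array([ 456.9, -132.8]), array([ 29.5, 329. ]), np.float64(31.7)], 160, np.float64(0.0855)) 1.011416277447885
```

```bash
cat >> h.py <<'E'
from scipy.spatial.transform import Rotation as R
def tool(yaw,tilt=0,flip=0):
    # tool z down, tool y along +-holder x; tilt>0 leans the handle top towards +x of holder
    base=np.array([[0,1,0],[1,0,0],[0,0,-1.]]).T
    if flip: base=base@np.diag([-1,-1,1])
    return (R.from_euler('z',yaw)*R.from_euler('y',tilt)*R.from_matrix(base)).as_quat()
E
python3 - <<'E'
from station import *
from h import *
f=np.load("top0.npz");P=cloud(f["d"],camera_info("top"));z=P[...,2];ok=f["d"]>.1
for n,s in(("wide",np.s_[190:230,285:330]),("small",np.s_[190:230,400:440])):
    m=np.zeros(z.shape,bool);m[s]=1;print(n,rect(P,m&ok&(z>.074)&(z<.09)))
yaw=np.radians(2.9)
for fl in(0,1):
    for p,t in(((.53,.017,.25),0),((.545,.017,.05),18),((.50,.017,.1),18),((.51,.236,.05),0)):
        print(fl,p,t,np.round(solver.ik(p,tool(yaw,np.radians(t),fl)),2) if solver.ik(p,tool(yaw,np.radians(t),fl)) is not None else None)
E
```

```text
wide ([array([530.5,  17.6]), array([16.6, 42.8]), np.float64(4.6)], 144, np.float64(0.0804))
small ([array([ 531.7, -254.1]), array([16.5, 44. ]), np.float64(6.7)], 150, np.float64(0.0802))
0 (0.53, 0.017, 0.25) 0 [-0.22  0.59  0.23  1.57 -0.15  1.    0.11]
0 (0.545, 0.017, 0.05) 18 [-0.15  1.04  0.16  1.34 -0.16  1.1   0.1 ]
0 (0.5, 0.017, 0.1) 18 [-0.18  0.91  0.18  1.5  -0.16  1.07  0.11]
0 (0.51, 0.236, 0.05) 0 [-0.54  0.9   0.1   1.69 -0.15  0.56 -0.3 ]
1 (0.53, 0.017, 0.25) 0 [ 0.28  0.65 -0.7   1.55  0.45  1.11  2.66]
1 (0.545, 0.017, 0.05) 18 [ 0.27  1.16 -0.9   1.32  0.73  1.35  2.52]
1 (0.5, 0.017, 0.1) 18 [ 0.3   1.03 -0.9   1.48  0.66  1.31  2.48]
1 (0.51, 0.236, 0.05) 0 [-0.19  0.96 -0.6   1.67  0.74  0.75  2.03]
```

The measured sizes match the given ones: grip 16.6 x 42.8 mm with its top at 80.4 mm, holder 106.5 x 99.9 mm, slab 151 mm. Now I'll go above the press and check with the wrist camera.

Run:
```python
from station import *
from h import *
yaw=np.radians(2.9)
ctrl.servo_line([.21,.535,.25])
ctrl.move_pose([.5305,.0175,.22],tool(yaw))
ctrl.gripper_to(.06)
i=camera_info("wrist");p,d=camera("wrist")
cv2.imwrite("pics/w1.png",p[...,::-1])
P=cloud(d,i);z=P[...,2];ok=(d>.05)&(abs(P[...,0]-.53)<.065)&(abs(P[...,1]-.0175)<.06)
print("grip",rect(P,ok&(z>.072)&(z<.09)));print("holder",rect(P,ok&(z>.02)&(z<.03)))
print(sensors.read_t(),sensors.read_tcp_pos(),sensors.read_opening(),sensors.read_wrist_force())
```

```text
grip ([array([529.7,  17.2]), array([15.3, 43.5]), np.float64(3.1)], 520, np.float64(0.0818))
holder ([array([530.2,  17.2]), array([106.1,  99.2]), np.float64(3.0)], 1909, np.float64(0.0266))
3.2 [0.53049699 0.01758105 0.21999474] 0.059796218448829 [-0.41830967  0.18133544 -0.88101458]
```

View pics/w1.png

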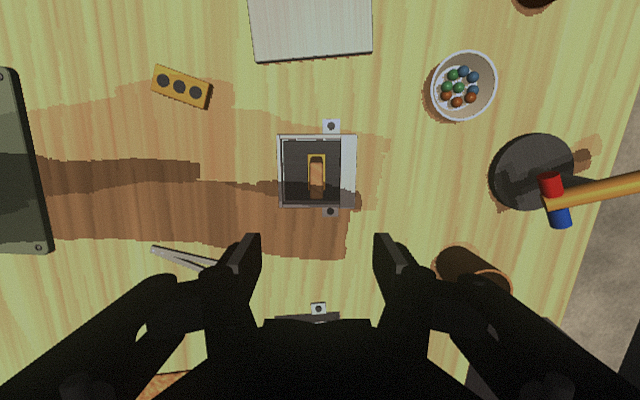

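The wrist picture shows the grip centred at (316,176) in the holder, with the retaining lip on the +x side at (349,170). This agrees with the top view to within 1 mm. I'll grasp and tilt now.

```bash
cat >> h.py <<'E'
YAW=np.radians(3.0);G=np.array([.5299,.0173]);HG=.050
def tcp(tail_x,tail_z,tilt,hold):
    """TCP pose for press tail edge at tail_x (along holder x from its origin), height tail_z, tilt deg."""
    t=np.radians(tilt);a,h=-.045,HG-hold
    x=tail_x+a*np.cos(t)+h*np.sin(t);z=tail_z-a*np.sin(t)+h*np.cos(t)
    return [G[0]+x*np.cos(YAW),G[1]+x*np.sin(YAW),z],tool(YAW,t)
E
python3 - <<'E'
from station import *
from h import *
H=ctrl.hold_point_z
p,q=tcp(.045,.005,0,H)
ctrl.gripper_to(.05)
ctrl.servo_line([p[0],p[1],.12],q)
ctrl.servo_line(p,q,rate=.1)
print(p,sensors.read_wrist_force())
ctrl.gripper_to(.0,60)
print(sensors.read_opening(),sensors.read_gripper_force(),sensors.read_wrist_force(),sensors.read_tcp_pos())
for t in(4,8,12,16,18):
    k=t/18
    p,q=tcp(.045-.003*k,.005+.002*k,t,H)
    ctrl.servo_line(p,q,rate=.03)
    print(t,np.round(sensors.read_wrist_force(),1),sensors.read_opening(),np.round(sensors.read_tcp_pos()-np.array(p),4))
print(sensors.read_t())
pp,_=camera("scene");cv2.imwrite("pics/s1.png",cv2.resize(pp[120:280,220:480,::-1],(780,480)))
E
```

```text
[np.float64(0.5299), np.float64(0.0173), np.float64(0.0363)] [0.5493348  0.16596358 0.18098155]
0.014512314626862057 60.44371783733368 [-3.54551969 -0.51064189  6.18714137] [0.52976061 0.01731468 0.03669907]
4 [ 0.4  1.1 -3. ] 0.014191398916725306 [ 0.0004  0.0001 -0.0002]
8 [-0.5 -0.2 -3.2] 0.01431237923009433 [-0.0001  0.     -0.0004]
12 [-1.7  0.3 -4.4] 0.014316735750029059 [-0.0002  0.     -0.0005]
16 [-0.8  0.1 -3.2] 0.014566566604455579 [-0.0002 -0.     -0.0005]
18 [ 0.2  0.8 -4.4] 0.01424015493766638 [-0.0002 -0.     -0.0003]
7.025
```

View pics/s1.png

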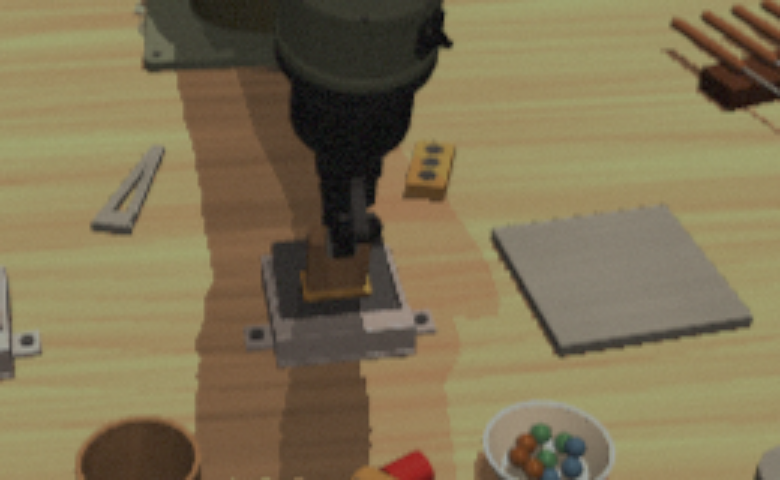

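The press is tilted with its front edge above the front lip (top of plate at about (300,245)), and the tail is still under the lip. Wrist forces show only its weight. Next I'll draw it forwards and lift.

Run:
```python
from station import *
from h import *
H=ctrl.hold_point_z
for s,dz in((.012,.0075),(.024,.009),(.036,.011)):
    p,q=tcp(.042-s,dz,18,H);ctrl.servo_line(p,q,rate=.05)
    print(s,np.round(sensors.read_wrist_force(),1),sensors.read_opening())
p,q=tcp(.042-.040,.09,18,H);ctrl.servo_line(p,q,rate=.1)
p,q=tcp(.042-.040,.10,0,H);ctrl.servo_line(p,q,rate=.1)
print(np.round(sensors.read_wrist_force(),1),sensors.read_opening(),sensors.read_gripper_force(),sensors.read_t())
S=[.510,.2358]
ctrl.servo_line([*S,p[2]],q,rate=.12)
z=.012+HG-H
ctrl.servo_line([*S,z+.02],q,rate=.1)
pp,_=camera("scene");cv2.imwrite("pics/s2.png",cv2.resize(pp[120:280,300:560,::-1],(780,480)))
print(np.round(sensors.read_wrist_force(),1),sensors.read_opening(),sensors.read_tcp_pos(),sensors.read_t())
```

```text
0.012 [ 1.   0.9 -4.2] 0.01427175584297684
0.024 [ 0.7  0.1 -3.7] 0.014348404544106847
0.036 [ 0.3  0.2 -3.1] 0.014325517646227566
[ 0.2  0.3 -3.6] 0.014325296739967588 59.210702776908875 9.8333
[-0.6  0.5 -3.9] 0.014349508881548406 [0.51033988 0.23588259 0.06392561] 12.7167
```

View pics/s2.png

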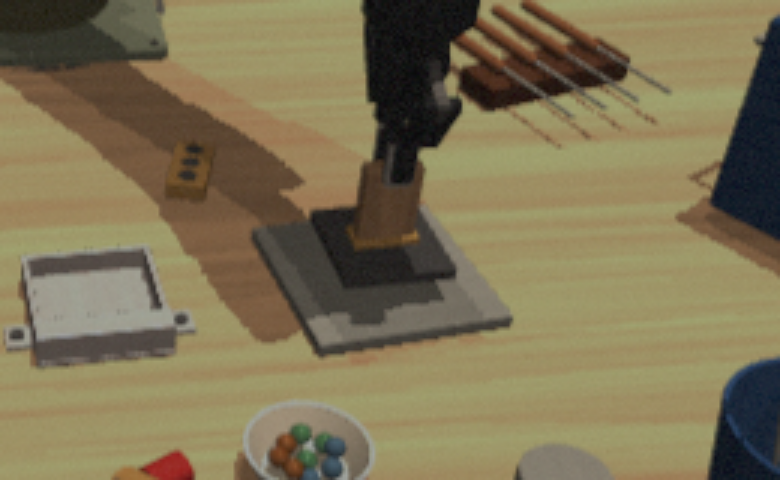

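The press hangs level over the slab's middle (plate centre about (383,245)), and the holder is empty. I'll lower it until it touches.

Run:
```python
from station import *
from h import *
H=ctrl.hold_point_z;S=[.510,.2358];z=.012+HG-H
f0=sensors.read_wrist_force()[2]
for dz in np.arange(.004,-.0051,-.001):
    ctrl.servo_line([*S,z+dz],rate=.03)
    f=sensors.read_wrist_force()[2]-f0
    if f>5: break
print(dz,f,sensors.read_tcp_pos())
ctrl.gripper_to(.05)
q=sensors.read_tcp_rot()
ctrl.servo_line([*S,.16],rate=.1)
ctrl.move_pose([.40,.05,.30],q)
ctrl.dwell(.3)
p,d=camera("top");P=cloud(d,camera_info("top"));zz=P[...,2]
for n,c in(("wide",(.51,.236)),("small",(.531,-.254))):
    b=(d>.1)&(np.hypot(P[...,0]-c[0],P[...,1]-c[1])<.07)
    print(n,rect(P,b&(zz>.07)&(zz<.1)),rect(P,b&(zz>.0185)&(zz<.03)))
cv2.imwrite("pics/t2.png",p[...,::-1])
print(sensors.read_t())
```

```text
0.0 9.924009577890033 [0.50984277 0.2357908  0.04368855]Traceback (most recent call last):
  File "<stdin>", line 18, in <module>
  File "h.py", line 9, in rect
    k=1+np.argmax(s[1:,4]);q=P[l==k]
        ~~~~~~~~~^^^^^^^^^
    return _wrapfunc(a, 'argmax', axis=axis, out=out, **kwds)
    return bound(*args, **kwds)
ValueError: attempt to get argmax of an empty sequence
```

Run:
```python
from station import *
from h import *
p,_=camera("scene");cv2.imwrite("pics/s3.png",p[...,::-1])
p,d=camera("top");np.savez("t3.npz",p=p,d=d);P=cloud(d,camera_info("top"));zz=P[...,2]
for n,c in(("wide",(.51,.236)),("small",(.531,-.254))):
    b=(d>.1)&(np.hypot(P[...,0]-c[0],P[...,1]-c[1])<.07)
    for lo,hi in((.07,.1),(.0185,.03)):
        m=b&(zz>lo)&(zz<hi);print(n,lo,rect(P,m) if m.any() else ("none",b.sum()))
print(sensors.read_t(),sensors.read_tcp_pos())
```

```text
wide 0.07 ('none', np.int64(0))
wide 0.0185 ('none', np.int64(0))
small 0.07 ([array([ 531.8, -254. ]), array([16.4, 44.6]), np.float64(8.4)], 154, np.float64(0.0797))
small 0.0185 ([array([ 531.8, -254.7]), array([107. ,  64.8]), np.float64(7.8)], 513, np.float64(0.0243))
17.6083 [0.40003993 0.05012518 0.29987377]
```

View pics/s3.png

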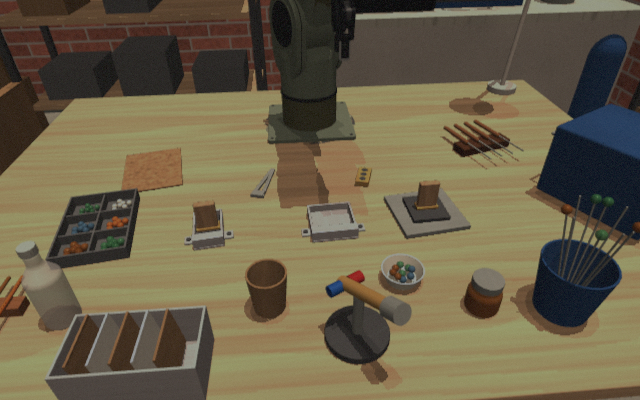

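The wide press stands flat and handle up near the slab's middle (plate at about (426,208)). The narrow press hasn't moved, and the arm is clear, hiding the slab only from the top camera.

```bash
python3 -c "
from station import *
print(ticket.close_job())"
```

```text
the job is handed in; nothing more can be done
None
```

The wide press is out of its holder and set down flat, handle up, near the middle of the slab; the narrow press is still in its holder and the job is handed in (no verdict was returned).

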